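# Turn over the mirrored leaf blanks in the jeweller's rack

### The arm

A 6-joint arm with a two-finger parallel gripper is mounted at the origin on the work surface. World frame = base frame: x ahead of the robot, y to its left, z up, the work surface at z = 0. Lengths are in m, angles in degrees, forces in N, time in s.
With the tool pointing down it reaches from about 0.35 to 0.725 m from the base axis. Payload 4.3 kg.
Tool frame: the origin (TCP) lies at the very end of the fingers, on their centre line; the grasp point (between the pads) lies ctrl.grip_point_offset behind it (ctrl.grip_point_offset is the distance from the TCP to the grasp point, in m); z points along the fingers, y is the direction in which the jaws open and shut (so a half turn about z gives the same grasp; the last joint's range is limited). The gripper opens to 85 mm and grips with 20 to 120 N. Pads are 22 mm wide; open, the fingers measure 114 mm over their backs; the gripper's body (76 mm by 85 mm) begins 54 mm behind the grasp point. The pads swing forward as they close: fully open they stand 13 mm farther back than shut.
Start: joints at [-79.028, 21.618, 4.641, 73.018, 0, 83.68], TCP at [0.171, -0.549, 0.211] pointing down, gripper open.
Joint ranges: [-156.06, 156.06], [-48.1, 94.91], [-58.44, 69.94], [-101.28, 121.22], [-78.64, 73.56], [-180, 180]. Speed limits (degrees/s): [147.25, 147.25, 180, 180, 180, 180].

### API

Orientations are given as a 3x3 rotation matrix whose columns are the frame's x, y, z axes.
In Python, from cell import ctrl gives the robot as it stands. The module is installed in compiled form; this text tells all that it offers.
- The arm moves only by the tool send_rows, never from a script. Its argument "targets" is a list of rows, each a list of 7 numbers: the shift along the tool's x, y, z in m, then the turn, a rotation vector about the tool's x, y, z in degrees, then the closure in counts, from 0 (fully open) to 255 (shut). In form: [[dx, dy, dz, ax, ay, az, grip], ...]. A call has 1 to 12 rows; each row shifts and turns the commanded pose from where the row before left it, along the tool's axes as they then stand; what a row does not reach is not made up. A row lasts 1/8 s, in which the tool goes at most 62.5 mm and 10.7 degrees, less where a joint would pass 70% of its speed; a pose out of reach is approached as far as the arm can. A call is refused whole if a number of a shift passes 0.0625 or a number of a turn 10.7, either way. A call with a gripper value outside its range is refused whole. The fingers move at their own pace and stop on an object; the grip force is fixed at half the most. Time passes only in rows, so rows that do not move let the fingers close. It gives the time, the measured TCP pose, the force and the opening at its end, in the units of the state.
- ctrl.get_obs(): the state, without advancing time (a new reading comes with each control period).
- ctrl.read_camera(name): name is "side" or "top"; returns (picture, depth): 480x640x3 uint8, red, green, blue; 480x640 float32, m along the optical axis (not along the pixel's ray), 0 where there is no reading.
- ctrl.get_calibration(name): a dict with "fx", "fy", "cx", "cy" (pixels), "dist" ([k1, k2, p1, p2, k3] as OpenCV has them; the pictures are not rectified), "world_to_cam" (4x4, takes a point from world to camera coordinates). Camera axes: x right, y up, looking along -z (the intrinsics and any distortion apply to the point x, -y, -z); pixel columns grow to the right and rows downward; lengths in m; the calibration is good to about 2 mm. A picture is of the moment at which its call begins. get_calibration takes no time and is no camera call.
- ctrl.sign_off(): hands the job in, once; it reports no verdict.
The state is a dict: "clock": time; "joint_pos": joint angles; "qvel": joint speeds; "joint_torque": joint torques, N m; "eef_pos": TCP position; "eef_rot": TCP orientation; "ft_force": force on the tool from outside, world axes, zero at the start; "moment": the same for the moment, N m; "opening": opening from 0.0 (shut) to 1.0 (fully open).
Only numpy, scipy, OpenCV 4.12 (cv2) and the standard library are available. Lean on these libraries where they do the work, as an engineer would, in place of code of your own. Each camera call takes 0.05 s, during which the arm holds its last target. There are 200 camera calls.

### The job

All four aluminium leaf blanks in the leaning rack must have their loop on the same side as the brass pattern that stands on the bare bench by the end of the rack, at the robot's left (not the one parked on the blue felt mat). Take out each mirrored blank, turn it over so that its other face shows with the stem still up, and set it back (never letting it drop) in the place it came from, standing on the ledge and leaning against the board. Leave the blanks that already match and everything else on the bench as they are.

Things in the scene. Friction and masses are not known exactly. Their poses are not given: they have to be found in the camera images.
- rest: Sloping rest of a wooden rack: a back board 460 mm long, its top leaning 27 degrees from vertical towards the robot, with a ledge along its foot. The blanks lean on the board's far face. Origin: where board face and ledge meet, midway along, 70 mm above the bench. Axes: x = board's front normal (away from the robot and 27 degrees up), y along the ledge to the robot's left, z up the slope. The rack is turned 15 to 30 degrees.
- rest_lip (a point): Middle of the lip's foot, 16 mm from the board (axes of rest). The ledge is z = 0, the board's top edge z = 82 mm. The aluminium lip is 13 mm high; the channel between board and lip is 16 mm wide at the bottom, 21 mm at the top. Four places, middles at y = -157.5, -52.5, 52.5, 157.5 mm; dark blocks 12 mm high between them leave 72 mm for a 56 mm foot.
- rack_end (a point): A point on the bench past the rack's left (+y) end, 305 mm from its middle: the pattern in use stands within about 10 mm of it.
- pattern_1: Brass pattern leaf, same outline as the blanks, fixed on a black stand, about 190 mm high in all, leaning towards the robot. Its loop is on the body's own +y side (z up, x away from the robot; origin under it on the bench). It stands either at the rack's left end (then it is the one in use) or on the blue felt mat to the right (then it is not).
- pattern_2: The other brass pattern on its stand, the mirror image of the first: its loop is on the body's own -y side. It stands in the other of the two spots.
- leaf_a: Aluminium leaf blank, one of four alike, leaning in the rack: rigid, 150 mm tall, 10 mm thick, about 0.14 kg, both faces the same. Flat foot 56 mm wide, 14 mm high; straight stem 22 mm wide up to the top; a flat D-shaped loop on ONE side of the stem, 23 to 103 mm above the underside, reaching 41 mm from the middle line. Origin: middle of the underside. z up the stem, x through the thickness, loop on the +y side.
- leaf_a_stem (a point): Grip point of leaf_a: on the stem's middle line, mid-thickness, 125 mm above the underside, 25 mm below the top; same axes. The stem is bare from 103 to 150 mm; above 82 mm nothing stands behind it. When seated this point is at x = 5, z = 125 mm of rest. Two of the four leaves have their loop to one side, two to the other; which stands where varies.
- leaf_b: Another leaf blank, the same as leaf_a in shape, origin and axes.
- leaf_b_stem (a point): Grip point on the stem of leaf_b, the same point and axes as for leaf_a.
- leaf_c: Another leaf blank, the same as leaf_a in shape, origin and axes.
- leaf_c_stem (a point): Grip point on the stem of leaf_c, the same point and axes as for leaf_a.
- leaf_d: Another leaf blank, the same as leaf_a in shape, origin and axes.
- leaf_d_stem (a point): Grip point on the stem of leaf_d, the same point and axes as for leaf_a.
- sanding_block: Bystander, not to be disturbed: a cork sanding block 45 x 100 x 25 mm with a grey abrasive sole, lying just in front of (beyond) the rack; origin at its underside.
- file: Bystander, not to be disturbed: a hand file 200 mm long and 18 mm high with a wooden handle, lying flat between the robot and the rack; origin at its underside near the middle.
- mallet: Bystander, not to be disturbed: a hammer 240 mm long, lying on the bench; origin at its underside.
- brush: Bystander, not to be disturbed: a hand brush 200 mm long, lying on the bench; origin at its underside.
Things that resemble listed ones, but are neither listed nor needed, are in the scene too. Leave any black look-alike of the leaf_a alone.

How it is judged (in metres and radians):
At the end, for the whole second after the job is handed in: All blanks have their loop on the side of the pattern at the rack's left end; each stem point is within 25 mm of its start and 118 to 131 mm up the slope from the ledge, faces within 0.12 rad of the board, stem within 0.10 rad of the slope line, at rest (under 0.02 m/s) (((horizontal distance between pattern_1 and rack_end below 0.06 m and y of rack_end in the frame of leaf_a_stem above 0.03 m and y of rack_end in the frame of leaf_b_stem above 0.03 m and y of rack_end in the frame of leaf_c_stem above 0.03 m and y of rack_end in the frame of leaf_d_stem above 0.03 m) or (horizontal distance between pattern_2 and rack_end below 0.06 m and y of rack_end in the frame of leaf_a_stem below -0.03 m and y of rack_end in the frame of leaf_b_stem below -0.03 m and y of rack_end in the frame of leaf_c_stem below -0.03 m and y of rack_end in the frame of leaf_d_stem below -0.03 m)) and distance of each of leaf_a_stem, leaf_b_stem, leaf_c_stem, leaf_d_stem from where it was at the start of the episode below 0.025 m and z of leaf_a_stem in the frame of rest between 0.118 and 0.131 m and angle between the x axis of each of leaf_a_stem, leaf_b_stem, leaf_c_stem, leaf_d_stem and the x axis of rest, either way round below 0.12 rad and angle between the z axis of each of leaf_a_stem, leaf_b_stem, leaf_c_stem, leaf_d_stem and the z axis of rest, either way round below 0.1 rad and linear speed of each of leaf_a, leaf_b, leaf_c, leaf_d below 0.02 m/s and z of leaf_b_stem in the frame of rest between 0.118 and 0.131 m and z of leaf_c_stem in the frame of rest between 0.118 and 0.131 m and z of leaf_d_stem in the frame of rest between 0.118 and 0.131 m); the robot touches nothing.
It fails at once if a blank that already matches the pattern in use is shifted by more than 25 mm ((horizontal distance between pattern_1 and rack_end below 0.06 m and distance of any of leaf_a_stem, leaf_b_stem from where it was at the start of the episode above 0.025 m) or (horizontal distance between pattern_2 and rack_end below 0.06 m and distance of any of leaf_c_stem, leaf_d_stem from where it was at the start of the episode above 0.025 m)).
It fails at once if another thing on the bench (sanding block, file, hammer, brush) is moved by more than 30 mm (distance of any of sanding_block, file, mallet, brush from where it was at the start of the episode above 0.03 m).
It fails at once if a blank is dropped: it moves at over 0.6 m/s while the fingers do not touch it ((linear speed of leaf_a above 0.6 m/s and contact force between leaf_a and the fingers below 0.05 N) or (linear speed of leaf_b above 0.6 m/s and contact force between leaf_b and the fingers below 0.05 N) or (linear speed of leaf_c above 0.6 m/s and contact force between leaf_c and the fingers below 0.05 N) or (linear speed of leaf_d above 0.6 m/s and contact force between leaf_d and the fingers below 0.05 N)).
It also fails if it takes over 67 s, if anything falls off the work surface, if the arm or the gripper's body presses on something with over 40 N, if the wrist force passes 120 N, or if a joint passes its speed limit or range.

## Working session

There is one attempt and no reset: what is moved stays moved. The work goes in short steps, Python scripts to look and compute and a tool call to move; the robot and the scene stay as the last step left them, time stands still between calls to the robot, and variables do not carry over. Pictures are saved under pics/ and viewed, about 8 in all and at most 12, crops included, and the job is handed in when it is done.

Besides the shell and the picture viewer there is one more tool, called as name(argument=value, ...), one argument or row to a line, values as JSON. send_rows: Moves the arm, as the interface text tells. Its arguments: {"type":"object","properties":{"targets":{"type":"array"}},"required":["targets"]}

```bash
mkdir -p pics; ls; cat > h.py <<'E'
import numpy as np,cv2
from cell import ctrl
def grab(n):
    im,d=ctrl.read_camera(n); c=ctrl.get_calibration(n); np.savez(f'{n}.npz',im=im,d=d); return im,d,c
def load(n):
    z=np.load(f'{n}.npz'); return z['im'],z['d'],ctrl.get_calibration(n)
def cloud(d,c):
    v,u=np.mgrid[0:480,0:640]
    K=np.array([[c['fx'],0,c['cx']],[0,c['fy'],c['cy']],[0,0,1]])
    p=cv2.undistortPoints(np.stack([u,v],-1).reshape(-1,1,2).astype(float),K,np.array(c['dist'])).reshape(480,640,2)
    P=np.stack([p[...,0]*d,-p[...,1]*d,-d,np.ones_like(d)],-1)
    return (P@np.linalg.inv(c['world_to_cam']).T)[...,:3]
def proj(X,c):
    X=np.atleast_2d(X); q=(np.c_[X,np.ones(len(X))]@np.array(c['world_to_cam']).T)[:,:3]*[1,-1,-1]
    K=np.array([[c['fx'],0,c['cx']],[0,c['fy'],c['cy']],[0,0,1]])
    return cv2.projectPoints(q,np.zeros(3),np.zeros(3),K,np.array(c['dist']))[0].reshape(-1,2)
E
python3 - <<'E'
from h import *
print(ctrl.grip_point_offset, ctrl.get_obs())
for n in('side','top'):
    im,d,c=grab(n); cv2.imwrite(f'pics/{n}0.png',im[...,::-1]); print(n,np.linalg.inv(c['world_to_cam']).round(3).tolist(),c['fx'])
E
```

```text
pics
0.0187 {'clock': 0.0, 'joint_pos': array([-7.90276222e+01,  2.16618586e+01,  4.56170156e+00,  7.30150740e+01,
       -1.29808299e-03,  8.36814069e+01]), 'qvel': array([-0.03557107, -0.01618901, -0.02917612,  0.03403886,  0.03454561,
       -0.0100964 ]), 'joint_torque': array([-2.33832463e-03, -4.63599408e+01,  2.69879472e+01,  2.08248926e-02,
       -5.07633431e-04, -1.01584055e-05]), 'eef_pos': array([ 0.1707829 , -0.54833806,  0.21015293]), 'eef_rot': array([[ 9.54807683e-01,  2.97224029e-01, -4.05037225e-04],
       [ 2.97224239e-01, -9.54805672e-01,  1.97008168e-03],
       [ 1.98823776e-04, -2.00143601e-03, -9.99997977e-01]]), 'ft_force': array([-0.36868899, -0.55544053, -0.95239852]), 'moment': array([ 0.03509092,  0.05237326, -0.00269917]), 'opening': 1.001708598909959}
side [[-0.963, 0.211, -0.17, 0.321], [-0.271, -0.737, 0.62, 0.705], [0.006, 0.642, 0.766, 1.086], [0.0, 0.0, 0.0, 1.0]] 457.9364352156265
top [[0.026, 0.992, -0.127, 0.302], [-1.0, 0.026, 0.002, -0.054], [0.005, 0.126, 0.992, 1.778], [0.0, 0.0, 0.0, 1.0]] 624.6972566621297
```

View pics/side0.png

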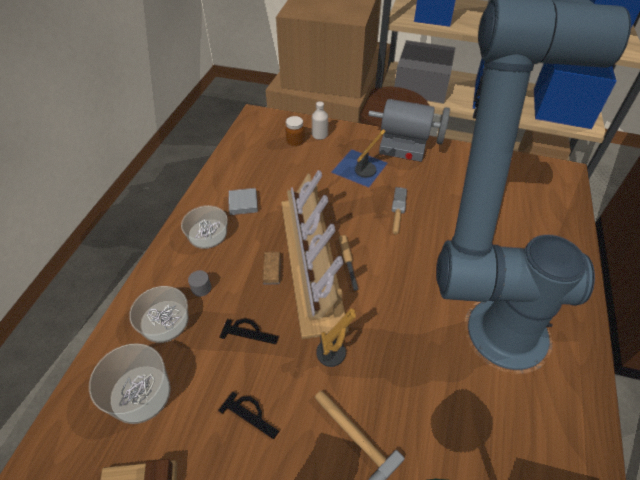

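View pics/top0.png

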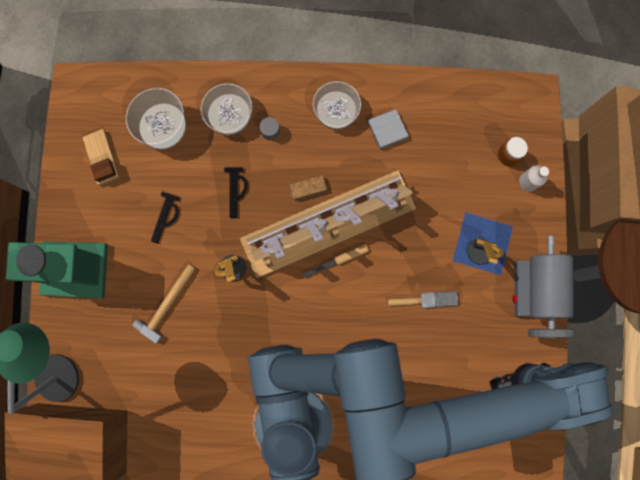

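```bash
python3 - <<'E'
from h import *
for n in('top','side'):
    im,d,c=load(n); P=cloud(d,c)
    m=(P[...,2]>0.155)&(P[...,2]<0.23)&(P[...,0]>.3)&(P[...,0]<.85)&(P[...,1]<.3)&(P[...,1]>-.4)
    k,l,s,ce=cv2.connectedComponentsWithStats(m.astype(np.uint8))
    for i in range(1,k):
        if s[i,4]>15: 
            q=P[l==i]; print(n,ce[i].round(),s[i,4],np.median(q,0).round(4),q.min(0).round(3),q.max(0).round(3))
im,d,c=load('top'); a=cv2.resize(im[165:290,205:525],(800,312),interpolation=cv2.INTER_CUBIC)
im,d,c=load('side'); b=cv2.resize(im[125:365,250:410],(400,600),interpolation=cv2.INTER_CUBIC)
cv2.imwrite('pics/a.png',a[...,::-1]);cv2.imwrite('pics/b.png',b[...,::-1])
E
```

```text
top [390. 202.] 119 [ 0.6085 -0.2442  0.1871] [ 0.59  -0.26   0.155] [ 0.632 -0.228  0.214]
top [353. 218.] 110 [ 0.5641 -0.1487  0.1901] [ 0.546 -0.165  0.155] [ 0.582 -0.126  0.217]
top [317. 234.] 107 [ 0.5179 -0.0563  0.1889] [ 0.5   -0.072  0.155] [ 0.54  -0.04   0.218]
top [278. 251.] 110 [0.473  0.0419 0.1894] [0.456 0.026 0.155] [0.492 0.068 0.216]
top [230. 276.] 76 [0.4053 0.1648 0.1827] [0.392 0.153 0.155] [0.423 0.178 0.195]
side [315. 180.] 121 [ 0.603  -0.2366  0.1827] [ 0.587 -0.255  0.156] [ 0.628 -0.223  0.209]
side [321. 206.] 137 [ 0.5599 -0.1414  0.1829] [ 0.542 -0.163  0.155] [ 0.579 -0.123  0.207]
side [328. 234.] 154 [ 0.5146 -0.0457  0.1836] [ 0.496 -0.065  0.155] [ 0.54  -0.032  0.209]
side [335. 268.] 179 [0.4696 0.0518 0.1836] [0.451 0.031 0.155] [0.488 0.071 0.209]
side [349. 316.] 130 [0.4047 0.1727 0.1778] [0.392 0.156 0.155] [0.419 0.186 0.191]
```

View pics/b.png

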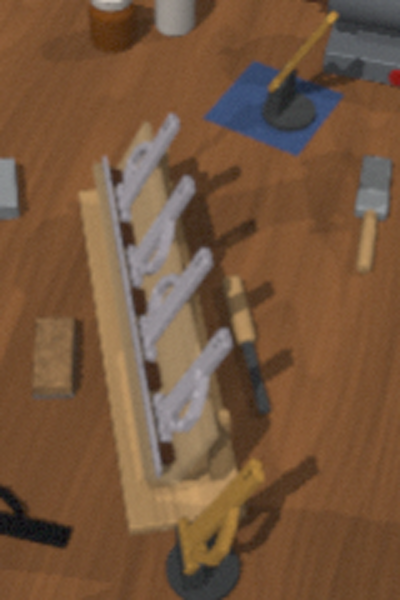

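View pics/a.png

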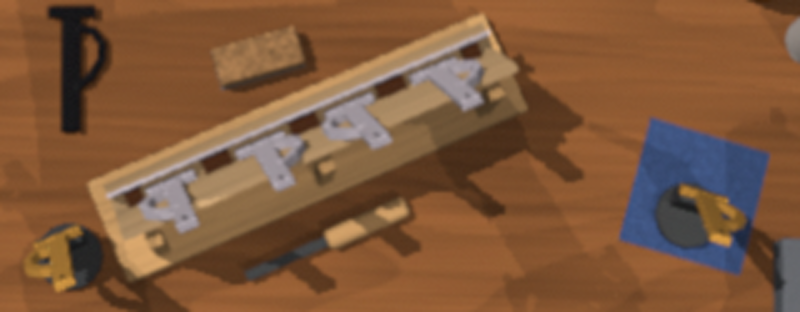

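```bash
cat >> h.py <<'E'
C,S=np.cos(np.radians(27)),np.sin(np.radians(27))
def axes(psi):
    h=np.array([np.cos(psi),np.sin(psi),0]); y=np.array([-np.sin(psi),np.cos(psi),0]); u=np.array([0,0,1.])
    return np.c_[C*h+S*u,y,-S*h+C*u]
E
python3 - <<'E'
from h import *
from scipy.optimize import least_squares
seg={}
for n in('top','side'):
    im,d,c=load(n); P=cloud(d,c)
    m=(P[...,2]>0.16)&(P[...,2]<0.22)&(P[...,0]>.43)&(P[...,0]<.68)&(P[...,1]<.1)&(P[...,1]>-.3)
    k,l,s,ce=cv2.connectedComponentsWithStats(m.astype(np.uint8))
    seg[n]=[P[l==i] for i in range(1,k) if s[i,4]>60]
for use in (['top'],['side'],['top','side']):
    Q=np.concatenate([q for n in use for q in seg[n]])
    def res(p):  # plane x_rest=10mm
        R=axes(p[0]); return (Q-[.54,-.1,.07])@R[:,0]-p[1]
    r=least_squares(res,[.43,0],loss='soft_l1',f_scale=.002); psi,off=r.x
    R=axes(psi); h=R[:,0]*0+[np.cos(psi),np.sin(psi),0]
    print(use,np.degrees(psi),off,np.median(abs(r.fun)))
    O=np.array([.54,-.1,.07])+h*(off-.010)/C
    for n in use:
        for q in seg[n]:
            L=(q-O)@R; s=L[(abs(L[:,0]-.01)<.004)&(L[:,2]>.107)]
            lo,hi=np.percentile(s[:,1],[2,98]); A=np.polyfit(s[:,2],s[:,1],1)
            print(n,len(s),'mean',s.mean(0).round(4),'y',lo.round(4),hi.round(4),'ztop',s[:,2].max().round(4),'tilt',A[0].round(3))
    ys=np.mean([[((q-O)@R)[:,1].mean() for q in seg[n]] for n in use],0); print('O',O,'ys',ys)
E
```

```text
['top'] 25.28979056229717 0.0535503545806093 0.0016613374739791464
top 68 mean [ 0.0102 -0.1581  0.133 ] y -0.1698 -0.1484 ztop 0.156 tilt -0.02
top 61 mean [ 0.0103 -0.0547  0.1341] y -0.0648 -0.0447 ztop 0.1571 tilt -0.006
top 65 mean [0.0102 0.0501 0.1339] y 0.0394 0.06 ztop 0.1606 tilt 0.037
top 65 mean [0.0106 0.1561 0.1334] y 0.1456 0.1664 ztop 0.158 tilt 0.026
O [ 0.5841932 -0.0791196  0.07     ] ys [-0.1586157  -0.05472487  0.04912122  0.15699068]
['side'] 24.998369844861898 0.051593182484550484 0.0018972795226382608
side 66 mean [ 0.0107 -0.1511  0.131 ] y -0.1635 -0.1415 ztop 0.1503 tilt 0.002
side 80 mean [ 0.0105 -0.048   0.1293] y -0.061 -0.0382 ztop 0.1487 tilt -0.013
side 87 mean [0.0103 0.0583 0.1303] y 0.0437 0.0681 ztop 0.1501 tilt 0.019
side 98 mean [0.0107 0.165  0.13  ] y 0.1523 0.1753 ztop 0.15 tilt 0.018
O [ 0.58230802 -0.08027291  0.07      ] ys [-0.15032712 -0.04736466  0.0592088   0.16574951]
['top', 'side'] 25.140499413887714 0.05240843207457137 0.0019670767282972124
top 67 mean [ 0.0111 -0.1581  0.133 ] y -0.1698 -0.1482 ztop 0.1552 tilt -0.086
top 61 mean [ 0.0111 -0.055   0.1342] y -0.0658 -0.0447 ztop 0.1564 tilt -0.036
top 64 mean [0.0111 0.05   0.1343] y 0.0394 0.06 ztop 0.1601 tilt 0.024
top 65 mean [0.011  0.1557 0.134 ] y 0.1456 0.1664 ztop 0.1576 tilt 0.023
side 65 mean [ 0.0098 -0.1516  0.1309] y -0.1635 -0.1415 ztop 0.1509 tilt 0.011
side 77 mean [ 0.0098 -0.0484  0.1296] y -0.0611 -0.0382 ztop 0.1492 tilt -0.032
side 86 mean [0.0098 0.058  0.1301] y 0.0437 0.0681 ztop 0.1502 tilt 0.008
side 97 mean [0.0104 0.165  0.1299] y 0.1523 0.1753 ztop 0.1502 tilt 0.016
O [ 0.58308726 -0.0797793   0.07      ] ys [-0.15447082 -0.051045    0.05416562  0.16137009]
```

send_rows(
  targets=[
    [0,0,-0.05,0,0,0,0],
    [0,0,-0.05,0,0,0,0],
    [0,0,-0.04,0,0,0,0],
  ],
)

```text
clock: 0.48
eef_pos: [0.1709, -0.5488, 0.3527]
eef_rot: [[0.955, 0.297, 0.0], [0.297, -0.955, -0.001], [-0.0, 0.001, -1.0]]
ft_force: [1.2, -0.5, -0.1]
opening: 1.0
```

```bash
cat >> h.py <<'E'
from scipy.spatial.transform import Rotation as Ro
PSI=np.radians(25.1); RR=axes(PSI); O=np.array([.5831,-.0798,.07]); OFF=.0187
def tgt(x,y,z,turn=0):   # grip point in rest axes -> TCP pose; turn about tool z, deg
    T=np.c_[RR[:,1],RR[:,0],-RR[:,2]]@Ro.from_euler('z',turn,degrees=True).as_matrix()
    return O+RR@np.array([x,y,z])-0+T[:,2]*OFF,T
def where():
    o=ctrl.get_obs(); g=o['eef_pos']-OFF*o['eef_rot'][:,2]
    T=np.c_[RR[:,1],RR[:,0],-RR[:,2]]
    print('t',round(o['clock'],2),'grip in rest mm',((g-O)@RR*1000).round(1),'rot(tool) deg',Ro.from_matrix(T.T@o['eef_rot']).as_rotvec(degrees=True).round(1),'q',o['joint_pos'].round(0),'f',o['ft_force'].round(1),'open',round(o['opening'],3))
def rows(target,n,g):
    p1,R1=target; o=ctrl.get_obs(); p,R=o['eef_pos'],o['eef_rot']
    w=Ro.from_matrix(R.T@R1).as_rotvec(degrees=True); wr=(w/n).round(2); out=[]
    for i in range(n):
        d=R.T@((p1-p)/(n-i)); d=d.round(4); out.append([*d.tolist(),*wr.tolist(),g])
        p=p+R@d; R=R@Ro.from_rotvec(wr,degrees=True).as_matrix()
    print('left',(p1-p).round(4)); print(str(out))
E
python3 - <<'E'
from h import *
where(); rows(tgt(.006,-.155,.225),16,0)
E
```

```text
t 0.47 grip in rest mm [-373.  -249.9  528.4] rot(tool) deg [ 20.  -23.   95.8] q [-79.  23.  28.  95.   0.  84.] f [ 1.2 -0.5 -0.1] open 1.0
left [ 0. -0. -0.]
[[0.0292, -0.01, 0.006, -1.25, 1.44, -5.99, 0], [0.0299, -0.007, 0.0066, -1.25, 1.44, -5.99, 0], [0.0303, -0.004, 0.0072, -1.25, 1.44, -5.99, 0], [0.0304, -0.001, 0.0079, -1.25, 1.44, -5.99, 0], [0.0301, 0.002, 0.0087, -1.25, 1.44, -5.99, 0], [0.0295, 0.0049, 0.0095, -1.25, 1.44, -5.99, 0], [0.0286, 0.0077, 0.0104, -1.25, 1.44, -5.99, 0], [0.0274, 0.0104, 0.0113, -1.25, 1.44, -5.99, 0], [0.0259, 0.0129, 0.0122, -1.25, 1.44, -5.99, 0], [0.0241, 0.0153, 0.0131, -1.25, 1.44, -5.99, 0], [0.0221, 0.0174, 0.0141, -1.25, 1.44, -5.99, 0], [0.0198, 0.0192, 0.015, -1.25, 1.44, -5.99, 0], [0.0173, 0.0208, 0.0159, -1.25, 1.44, -5.99, 0], [0.0146, 0.0222, 0.0167, -1.25, 1.44, -5.99, 0], [0.0118, 0.0232, 0.0176, -1.25, 1.44, -5.99, 0], [0.0089, 0.0238, 0.0183, -1.25, 1.44, -5.99, 0]]
```

send_rows(
  targets=[
    [0.029,-0.01,0.006,-1.25,1.44,-6,0],
    [0.03,-0.007,0.007,-1.25,1.44,-6,0],
    [0.03,-0.004,0.007,-1.25,1.44,-6,0],
    [0.03,-0.001,0.008,-1.25,1.44,-6,0],
    [0.03,0.002,0.009,-1.25,1.44,-6,0],
    [0.03,0.005,0.01,-1.25,1.44,-6,0],
    [0.029,0.008,0.01,-1.25,1.44,-6,0],
    [0.027,0.01,0.011,-1.25,1.44,-6,0],
    [0.026,0.013,0.012,-1.25,1.44,-6,0],
    [0.024,0.015,0.013,-1.25,1.44,-6,0],
    [0.022,0.017,0.014,-1.25,1.44,-6,0],
    [0.02,0.019,0.015,-1.25,1.44,-6,0],
  ],
)

```text
clock: 1.98
eef_pos: [0.4684, -0.3292, 0.2779]
eef_rot: [[-0.021, 0.934, 0.355], [0.997, -0.008, 0.082], [0.08, 0.356, -0.931]]
ft_force: [0.1, 0.6, 1.7]
opening: 0.997
```

send_rows(
  targets=[
    [0.017,0.021,0.015,-1.25,1.44,-6,0],
    [0.015,0.022,0.016,-1.25,1.44,-6,0],
    [0.012,0.023,0.017,-1.25,1.44,-6,0],
    [0.009,0.024,0.018,-1.25,1.44,-6,0],
    [0,0,0,0,0,0,0],
  ],
)

```text
clock: 2.6
eef_pos: [0.5662, -0.2557, 0.2554]
eef_rot: [[-0.429, 0.806, 0.408], [0.903, 0.381, 0.196], [0.003, 0.453, -0.892]]
ft_force: [-0.9, -0.3, -0.4]
opening: 0.999
```

```bash
python3 - <<'E'
from h import *
where(); rows(tgt(.006,-.155,.225),3,0);rows(tgt(.006,-.155,.125),8,0)
E
```

```text
t 2.6 grip in rest mm [   4.1 -152.2  224.7] rot(tool) deg [ 0.1  0.3 -0.2] q [-43.  14.  -5.  61.  25.  24.] f [-0.9 -0.3 -0.4] open 0.999
left [-0.  0. -0.]
[[-0.001, 0.0006, -0.0001, -0.03, -0.09, 0.06, 0], [-0.0009, 0.0007, -0.0001, -0.03, -0.09, 0.06, 0], [-0.001, 0.0006, -0.0001, -0.03, -0.09, 0.06, 0]]
left [ 0.  0. -0.]
[[-0.0004, 0.0003, 0.0125, -0.01, -0.04, 0.02, 0], [-0.0004, 0.0002, 0.0125, -0.01, -0.04, 0.02, 0], [-0.0004, 0.0003, 0.0125, -0.01, -0.04, 0.02, 0], [-0.0004, 0.0002, 0.0124, -0.01, -0.04, 0.02, 0], [-0.0004, 0.0003, 0.0125, -0.01, -0.04, 0.02, 0], [-0.0004, 0.0002, 0.0124, -0.01, -0.04, 0.02, 0], [-0.0004, 0.0003, 0.0125, -0.01, -0.04, 0.02, 0], [-0.0003, 0.0002, 0.0124, -0.01, -0.04, 0.02, 0]]
```

send_rows(
  targets=[
    [-0.0004,0.0003,0.0125,0,0,0,0],
    [-0.0004,0.0003,0.0125,0,0,0,0],
    [-0.0004,0.0003,0.0125,0,0,0,0],
    [-0.0004,0.0003,0.0125,0,0,0,0],
    [-0.0004,0.0003,0.0125,0,0,0,0],
    [-0.0004,0.0003,0.0125,0,0,0,0],
    [-0.0004,0.0002,0.0125,0,0,0,0],
    [-0.0004,0.0002,0.0125,0,0,0,0],
    [0,0,0,0,0,0,0],
  ],
)

```text
clock: 3.72
eef_pos: [0.6099, -0.239, 0.1675]
eef_rot: [[-0.428, 0.806, 0.408], [0.904, 0.381, 0.195], [0.002, 0.453, -0.892]]
ft_force: [0.7, 0.2, 0.2]
opening: 1.0
```

```bash
python3 - <<'E'
from h import *
where()
im,d,c=grab('side'); b=cv2.resize(im[120:300,240:440],(640,576),interpolation=cv2.INTER_CUBIC)
cv2.imwrite('pics/c.png',b[...,::-1])
E
```

```text
t 3.73 grip in rest mm [   5.8 -155.6  125.1] rot(tool) deg [ 0.1  0.2 -0.2] q [-39.  19. -11.  47.  24.  28.] f [0.7 0.2 0.2] open 1.0
```

View pics/c.png

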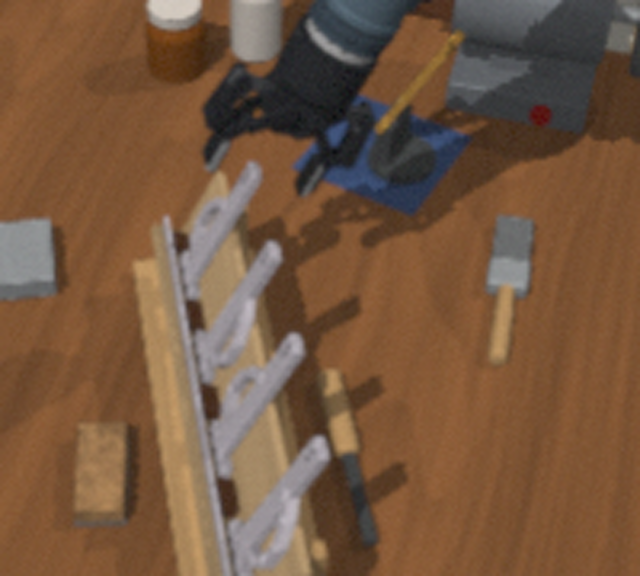

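```bash
python3 - <<'E'
from h import *
im,d,c=load('side'); o=ctrl.get_obs(); R=o['eef_rot'];p=o['eef_pos']
cr=lambda X:((proj(X,c)-[240,120])*3.2).round(0).tolist()
f=lambda y,z:p+R@np.array([0,y,z])
print('tcp',cr(f(0,0)),'grip',cr(f(0,-OFF)),'tips open',cr(f(.0425,-.013)),cr(f(-.0425,-.013)))
for y in(-.1575,-.0525):print('stem top/grip/foot',[cr(O+RR@np.array([.005,y,z])) for z in(.15,.125,0)])
P=cloud(d,c); L=(P-O)@RR
# finger dark points
m=(im.max(-1)<70)&(P[...,2]>.13)&(abs(L[...,1]+.155)<.06)&(abs(L[...,0])<.09)&(L[...,2]>.09)&(L[...,2]<.22)
for s in(1,-1):
    q=L[m&(s*(L[...,0]-.005)>.02)]; 
    print(s,len(q),'zmin',q[:,2].min().round(3),[ (round(b,3),q[(abs(q[:,2]-b)<.005)][:,:2].mean(0).round(3).tolist()) for b in (.12,.13,.14,.15,.16)])
im,d,c=grab('top'); P=cloud(d,c);L=(P-O)@RR
b=cv2.resize(im[150:270,290:450],(800,600),interpolation=cv2.INTER_CUBIC); cv2.imwrite('pics/d.png',b[...,::-1])
E
```

```text
tcp [[235.0, 201.0]] grip [[244.0, 186.0]] tips open [[200.0, 180.0]] [[282.0, 202.0]]
stem top/grip/foot [[[257.0, 166.0]], [[245.0, 186.0]], [[187.0, 279.0]]]
stem top/grip/foot [[[277.0, 248.0]], [[264.0, 268.0]], [[202.0, 361.0]]]
1 244 zmin 0.15 [(0.12, [nan, nan]), (0.13, [nan, nan]), (0.14, [nan, nan]), (0.15, [0.059, -0.15]), (0.16, [0.06, -0.151])]
-1 163 zmin 0.141 [(0.12, [nan, nan]), (0.13, [nan, nan]), (0.14, [-0.039, -0.153]), (0.15, [-0.039, -0.155]), (0.16, [-0.04, -0.153])]<stdin>:12: RuntimeWarning: Mean of empty slice.
  ret = um.true_divide(
```

```bash
python3 - <<'E'
from h import *
for n in('side','top'):
    im,d,c=load(n); P=cloud(d,c);L=(P-O)@RR
    for lo,hi in((.03,.07),(-.065,-.025)):
        m=(L[...,0]>lo)&(L[...,0]<hi)&(abs(L[...,1]+.155)<.03)&(L[...,2]>.095)&(L[...,2]<.2)
        q=L[m]; print(n,lo,len(q),np.percentile(q[:,2],[0,3,10]).round(3) if len(q) else '')
        for b in(.115,.125,.135,.145,.165,.185):
            s=q[abs(q[:,2]-b)<.005]; 
            if len(s): print('  ',b,len(s),'x',s[:,0].min().round(3),s[:,0].max().round(3),'y',s[:,1].min().round(3),s[:,1].max().round(3))
E
```

```text
side 0.03 141 [0.142 0.145 0.153]
   0.145 10 x 0.045 0.054 y -0.152 -0.142
   0.165 21 x 0.046 0.062 y -0.158 -0.14
   0.185 25 x 0.041 0.07 y -0.163 -0.138
side -0.065 147 [0.139 0.144 0.149]
   0.135 1 x -0.04 -0.04 y -0.164 -0.164
   0.145 15 x -0.049 -0.038 y -0.159 -0.141
   0.165 17 x -0.053 -0.037 y -0.165 -0.141
   0.185 20 x -0.064 -0.038 y -0.16 -0.139
top 0.03 34 [0.143 0.147 0.148]
   0.145 6 x 0.048 0.061 y -0.152 -0.147
   0.165 3 x 0.054 0.057 y -0.151 -0.146
   0.185 4 x 0.051 0.06 y -0.147 -0.147
top -0.065 2 [0.193 0.193 0.193]
```

View pics/d.png

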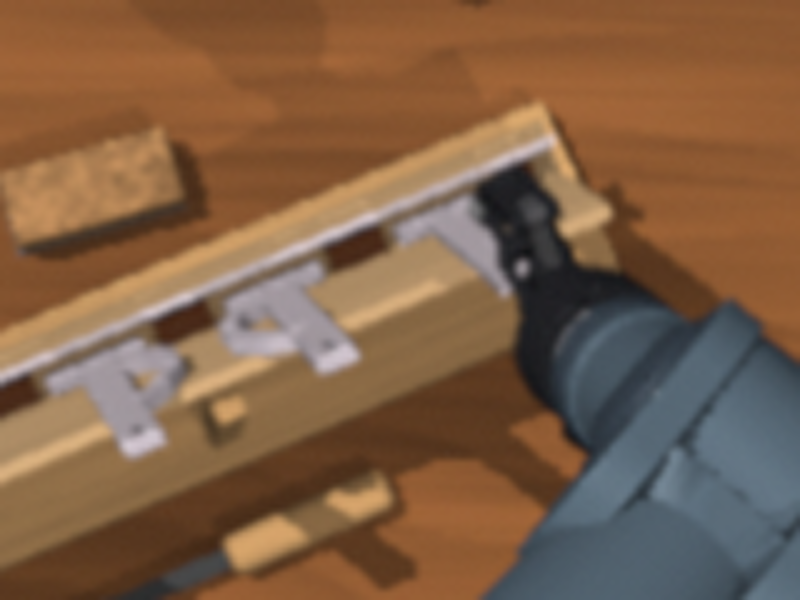

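send_rows(
  targets=[
    [0,0.0005,0.005,0,0,0,0],
    [0,0.0005,0.005,0,0,0,0],
    [0,0,0.005,0,0,0,0],
    [0,0,0,0,0,0,120],
    [0,0,0,0,0,0,160],
    [0,0,0,0,0,0,200],
    [0,0,0,0,0,0,255],
    [0,0,0,0,0,0,255],
    [0,0,0,0,0,0,255],
    [0,0,0,0,0,0,255],
    [0,0,0,0,0,0,255],
    [0,0,0,0,0,0,255],
  ],
)

```text
clock: 5.32
eef_pos: [0.6175, -0.2366, 0.1564]
eef_rot: [[-0.427, 0.805, 0.411], [0.904, 0.381, 0.194], [-0.0, 0.454, -0.891]]
ft_force: [0.6, 0.3, 4.1]
opening: 0.106
```

```bash
python3 - <<'E'
from h import *
where()
im,d,c=grab('side'); b=cv2.resize(im[140:240,260:400],(560,400),interpolation=cv2.INTER_CUBIC)
t,_,_=grab('top'); t=cv2.resize(t[160:240,340:450],(550,400),interpolation=cv2.INTER_CUBIC)
cv2.imwrite('pics/e.png',np.hstack([b,t])[:,:,::-1][:, :1110]); x=cv2.imread('pics/e.png'); cv2.imwrite('pics/e.png',cv2.resize(x,(800,288)))
P=cloud(d,c);L=(P-O)@RR
m=(im.max(-1)<75)&(abs(L[...,1]+.155)<.04)&(L[...,2]>.08)&(L[...,2]<.2)&(abs(L[...,0])<.05)
print(np.percentile(L[m],[0,2,10],axis=0).round(3))
E
```

```text
t 5.33 grip in rest mm [   7.7 -156.7  111.7] rot(tool) deg [-0.   0.1 -0.2] q [-38.  20. -12.  45.  24.  29.] f [0.6 0.3 4.1] open 0.106
[[-0.05  -0.174  0.122]
 [-0.042 -0.165  0.129]
 [-0.034 -0.16   0.151]]
```

View pics/e.png

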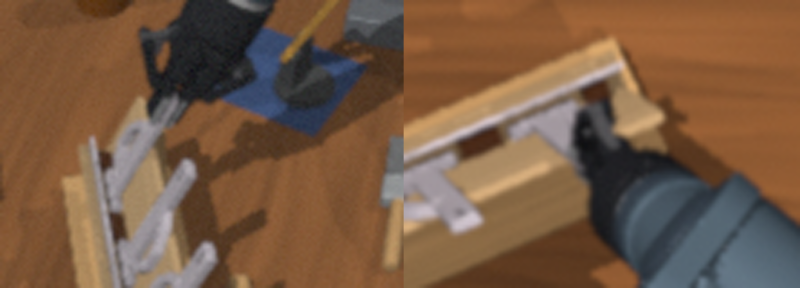

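send_rows(
  targets=[
    [0,0,-0.005,0,0,0,255],
    [0,0,-0.01,0,0,0,255],
    [0,0,-0.01,0,0,0,255],
    [0,0,-0.0125,0,0,0,255],
    [0,0,-0.0125,0,0,0,255],
    [0,0,-0.0125,0,0,0,255],
    [0,0,-0.0125,0,0,0,255],
    [0,0,-0.0125,0,0,0,255],
    [0,0,-0.0125,0,0,0,255],
    [0,0,-0.01,0,0,0,255],
    [0,0,0,0,0,0,255],
  ],
)

```text
clock: 6.8
eef_pos: [0.5721, -0.2586, 0.2549]
eef_rot: [[-0.427, 0.806, 0.411], [0.904, 0.381, 0.193], [-0.001, 0.454, -0.891]]
ft_force: [-0.1, -0.1, -1.3]
opening: 0.11
```

```bash
cat >> h.py <<'E'
def leaf(n,y0,zl,name):
    "silver points in front/around lifted leaf, rest axes; zl = underside z expected"
    im,d,c=grab(n); P=cloud(d,c);L=(P-O)@RR
    u=proj(O+RR@np.array([.005,y0,zl+.06]),c)[0].astype(int); 
    a=im[max(0,u[1]-50):u[1]+50,max(0,u[0]-60):u[0]+60]; cv2.imwrite(f'pics/{name}.png',cv2.resize(a,None,fx=4,fy=4,interpolation=cv2.INTER_CUBIC)[...,::-1])
    i=im.astype(int); m=(i.min(-1)>100)&(i.max(-1)-i.min(-1)<45)&(abs(L[...,1]-y0)<.052)&(L[...,2]>zl-.02)&(L[...,2]<zl+.14)&(abs(L[...,0]-.005)<.05)
    q=L[m]; print(n,len(q))
    if len(q)>10:
        st=q[abs(q[:,1]-y0)<.009]; print(' stem xz fit',np.polyfit(st[:,2],st[:,0],1).round(4),'x mean',st[:,0].mean().round(4),'y rng',q[:,1].min().round(4),q[:,1].max().round(4),'z rng',q[:,2].min().round(4),np.percentile(q[:,2],98).round(4))
        for b in np.arange(0,.12,.01):
            s=q[abs(q[:,2]-zl-b)<.005]
            if len(s)>2: print('  z',round(zl+b,3),len(s),'y',s[:,1].min().round(3),s[:,1].max().round(3),'x',s[:,0].mean().round(4))
E
python3 - <<'E'
from h import *
where(); leaf('side',-.157,.11,'f'); leaf('top',-.157,.11,'f2')
E
```

```text
t 6.8 grip in rest mm [   7.5 -157.2  222.4] rot(tool) deg [ 0.   0.  -0.2] q [-43.  15.  -4.  60.  25.  24.] f [-0.1 -0.1 -1.3] open 0.11
side 343
 stem xz fit [-0.0051  0.011 ] x mean 0.0101 y rng -0.1991 -0.1229 z rng 0.108 0.2435
  z 0.11 16 y -0.184 -0.126 x 0.0097
  z 0.12 43 y -0.186 -0.123 x 0.0083
  z 0.13 21 y -0.17 -0.134 x 0.0084
  z 0.14 31 y -0.193 -0.143 x 0.0092
  z 0.15 32 y -0.194 -0.143 x 0.0079
  z 0.16 29 y -0.192 -0.139 x 0.0084
  z 0.17 35 y -0.196 -0.145 x 0.0079
  z 0.18 27 y -0.199 -0.142 x 0.0083
  z 0.19 22 y -0.186 -0.144 x 0.0094
  z 0.2 28 y -0.179 -0.142 x 0.0091
  z 0.21 19 y -0.172 -0.143 x 0.0095
  z 0.22 14 y -0.158 -0.143 x 0.0084
top 210
 stem xz fit [0.0317 0.0068] x mean 0.012 y rng -0.1973 -0.1308 z rng 0.1065 0.2328
  z 0.11 14 y -0.185 -0.136 x 0.0108
  z 0.12 48 y -0.187 -0.131 x 0.0098
  z 0.13 21 y -0.185 -0.135 x 0.0115
  z 0.14 27 y -0.19 -0.149 x 0.0106
  z 0.15 27 y -0.197 -0.149 x 0.0113
  z 0.16 13 y -0.195 -0.149 x 0.0114
  z 0.17 13 y -0.172 -0.149 x 0.0112
  z 0.18 9 y -0.168 -0.149 x 0.0119
  z 0.19 15 y -0.165 -0.149 x 0.0124
  z 0.2 7 y -0.157 -0.151 x 0.0122
  z 0.21 5 y -0.15 -0.148 x 0.0095
```

View pics/f.png

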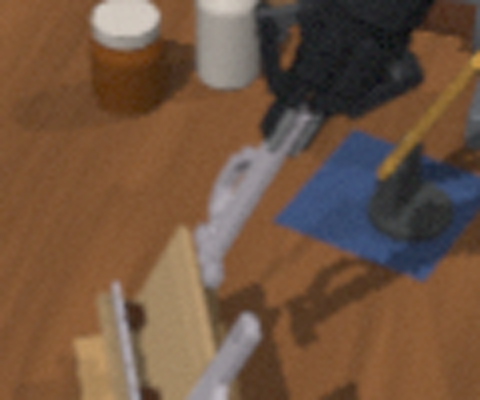

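send_rows(
  targets=[
    [0,0,0,0,0,-5,255],
    [0,0,0,0,0,-10,255],
    [0,0,0,0,0,-10,255],
    [0,0,0,0,0,-10,255],
    [0,0,0,0,0,-10,255],
    [0,0,0,0,0,-10,255],
    [0,0,0,0,0,-10,255],
    [0,0,0,0,0,-10,255],
    [0,0,0,0,0,-10,255],
    [0,0,0,0,0,-10,255],
    [0,0,0,0,0,-10,255],
    [0,0,0,0,0,-10,255],
  ],
)

```text
clock: 8.4
eef_pos: [0.5719, -0.2574, 0.2531]
eef_rot: [[-0.546, -0.732, 0.409], [-0.731, 0.654, 0.195], [-0.41, -0.192, -0.892]]
ft_force: [-0.5, 0.5, -0.9]
opening: 0.113
```

send_rows(
  targets=[
    [0,0,0,0,0,-10,255],
    [0,0,0,0,0,-10,255],
    [0,0,0,0,0,-10,255],
    [0,0,0,0,0,-10,255],
    [0,0,0,0,0,-10,255],
    [0,0,0,0,0,-10,255],
    [0,0,0,0,0,-5,255],
    [0,0,0,0,0,0,255],
    [0,0,0,0,0,0,255],
  ],
)

```text
clock: 9.52
eef_pos: [0.572, -0.2576, 0.2536]
eef_rot: [[0.427, -0.806, 0.409], [-0.904, -0.38, 0.195], [-0.001, -0.453, -0.891]]
ft_force: [0.4, -0.6, -0.6]
opening: 0.109
```

```bash
python3 - <<'E'
from h import *
where(); leaf('side',-.157,.11,'g'); leaf('top',-.157,.11,'g2')
rows(tgt(.0075,-.157,.222,180),2,255)
E
```

```text
t 9.53 grip in rest mm [   7.2 -156.3  221.1] rot(tool) deg [ 2.000e-01 -1.000e-01  1.799e+02] q [ -43.   15.   -4.   60.   25. -156.] f [ 0.4 -0.6 -0.6] open 0.109
side 374
 stem xz fit [0.0094 0.0082] x mean 0.0098 y rng -0.1827 -0.1085 z rng 0.1078 0.2438
  z 0.11 21 y -0.183 -0.122 x 0.0089
  z 0.12 42 y -0.181 -0.123 x 0.0074
  z 0.13 12 y -0.162 -0.139 x 0.01
  z 0.14 32 y -0.165 -0.121 x 0.0081
  z 0.15 24 y -0.165 -0.111 x 0.008
  z 0.16 36 y -0.162 -0.11 x 0.0079
  z 0.17 31 y -0.164 -0.108 x 0.0074
  z 0.18 34 y -0.16 -0.111 x 0.0073
  z 0.19 33 y -0.163 -0.117 x 0.0082
  z 0.2 34 y -0.161 -0.122 x 0.0075
  z 0.21 24 y -0.163 -0.137 x 0.0082
  z 0.22 13 y -0.156 -0.139 x 0.0088
top 302
 stem xz fit [0.0225 0.0089] x mean 0.0126 y rng -0.1854 -0.1165 z rng 0.1062 0.2384
  z 0.11 15 y -0.184 -0.134 x 0.0115
  z 0.12 43 y -0.185 -0.131 x 0.0102
  z 0.13 17 y -0.181 -0.128 x 0.0114
  z 0.14 36 y -0.166 -0.125 x 0.0097
  z 0.15 27 y -0.169 -0.119 x 0.011
  z 0.16 21 y -0.168 -0.116 x 0.0112
  z 0.17 26 y -0.168 -0.117 x 0.0106
  z 0.18 21 y -0.166 -0.118 x 0.0103
  z 0.19 35 y -0.164 -0.121 x 0.0108
  z 0.2 28 y -0.154 -0.129 x 0.0085
  z 0.21 17 y -0.156 -0.139 x 0.0101
left [-0.     -0.0001  0.    ]
[[0.0003, -0.0001, -0.0004, 0.02, 0.06, 0.07, 255], [0.0002, -0.0001, -0.0003, 0.02, 0.06, 0.07, 255]]
```

send_rows(
  targets=[
    [0.0005,-0.001,0.01,0,0,0,255],
    [0,0,0.0125,0,0,0,255],
    [0,0,0.0125,0,0,0,255],
    [0,0,0.0125,0,0,0,255],
    [0,0,0.0125,0,0,0,255],
    [0,0,0.0125,0,0,0,255],
    [0,0,0.0125,0,0,0,255],
    [0,0,0.01,0,0,0,255],
    [0,0,0.005,0,0,0,255],
    [0,0,0.003,0,0,0,255],
    [0,0,0,0,0,0,255],
  ],
)

```text
clock: 11.0
eef_pos: [0.6154, -0.2379, 0.1627]
eef_rot: [[0.427, -0.806, 0.41], [-0.904, -0.381, 0.194], [-0.0, -0.454, -0.891]]
ft_force: [-0.9, 1.6, -1.0]
opening: 0.109
```

```bash
python3 - <<'E'
from h import *
where(); leaf('side',-.157,.007,'g'); leaf('top',-.157,.007,'g2')
E
```

```text
t 11.0 grip in rest mm [   8.4 -156.9  118.5] rot(tool) deg [  0.2  -0.  179.8] q [ -39.   20.  -12.   46.   24. -151.] f [-0.9  1.6 -1. ] open 0.109
side 450
 stem xz fit [-0.0621  0.0156] x mean 0.0126 y rng -0.2083 -0.106 z rng -0.0055 0.1405
  z 0.007 55 y -0.207 -0.106 x 0.018
  z 0.017 57 y -0.208 -0.123 x 0.0119
  z 0.027 16 y -0.188 -0.136 x 0.0091
  z 0.037 29 y -0.189 -0.119 x 0.0079
  z 0.047 26 y -0.188 -0.115 x 0.0074
  z 0.057 35 y -0.188 -0.11 x 0.0073
  z 0.067 30 y -0.189 -0.112 x 0.0079
  z 0.077 34 y -0.198 -0.112 x 0.0078
  z 0.087 34 y -0.198 -0.119 x 0.0078
  z 0.097 26 y -0.164 -0.12 x 0.0088
  z 0.107 21 y -0.162 -0.138 x 0.0088
  z 0.117 9 y -0.146 -0.141 x 0.0085
top 382
 stem xz fit [-0.035  0.017] x mean 0.0151 y rng -0.2086 -0.1061 z rng -0.0123 0.126
  z 0.007 44 y -0.209 -0.11 x 0.0206
  z 0.017 71 y -0.201 -0.106 x 0.0181
  z 0.027 25 y -0.181 -0.132 x 0.0112
  z 0.037 24 y -0.168 -0.125 x 0.01
  z 0.047 28 y -0.167 -0.125 x 0.0122
  z 0.057 19 y -0.165 -0.117 x 0.0127
  z 0.067 21 y -0.167 -0.118 x 0.0124
  z 0.077 29 y -0.164 -0.12 x 0.0083
  z 0.087 28 y -0.161 -0.124 x 0.0114
  z 0.097 28 y -0.158 -0.125 x 0.0097
  z 0.107 9 y -0.148 -0.132 x 0.0119
  z 0.117 5 y -0.15 -0.147 x 0.0111
```

send_rows(
  targets=[
    [0,0,0.002,0,0,0,255],
    [0,0,0.002,0,0,0,255],
    [0,0,0.001,0,0,0,255],
    [0,0,0,0,0,0,255],
  ],
)

```text
clock: 11.6
eef_pos: [0.6174, -0.2368, 0.1581]
eef_rot: [[0.427, -0.806, 0.41], [-0.904, -0.381, 0.194], [-0.0, -0.454, -0.891]]
ft_force: [-0.5, 0.3, -0.6]
opening: 0.109
```

send_rows(
  targets=[
    [0,0,0.001,0,0,0,255],
    [0,0,0,0,0,0,255],
  ],
)

```text
clock: 11.85
eef_pos: [0.6178, -0.2367, 0.1573]
eef_rot: [[0.428, -0.806, 0.41], [-0.904, -0.381, 0.194], [-0.0, -0.454, -0.891]]
ft_force: [-0.5, -0.8, -0.8]
opening: 0.106
```

```bash
python3 - <<'E'
from h import *
where()
E
```

```text
t 11.85 grip in rest mm [   8.4 -156.8  112.4] rot(tool) deg [  0.2  -0.  179.8] q [ -38.   20.  -12.   45.   24. -151.] f [-0.5 -0.8 -0.8] open 0.106
```

send_rows(
  targets=[
    [0,0,0.001,0,0,0,255],
    [0,0,0,0,0,0,255],
  ],
)

```text
clock: 12.1
eef_pos: [0.6184, -0.2366, 0.1568]
eef_rot: [[0.427, -0.806, 0.41], [-0.904, -0.381, 0.194], [0.0, -0.454, -0.891]]
ft_force: [-0.6, -0.2, 1.5]
opening: 0.11
```

send_rows(
  targets=[
    [0,0,0.001,0,0,0,255],
    [0,0,0,0,0,0,255],
  ],
)

```text
clock: 12.35
eef_pos: [0.6186, -0.2367, 0.1569]
eef_rot: [[0.427, -0.806, 0.411], [-0.904, -0.381, 0.193], [0.001, -0.454, -0.891]]
ft_force: [-6.8, 0.7, 7.9]
opening: 0.111
```

send_rows(
  targets=[
    [0,0,0,0,0,0,222],
    [0,0,0,0,0,0,215],
    [0,0,0,0,0,0,205],
    [0,0,0,0,0,0,190],
    [0,0,0,0,0,0,160],
    [0,0,0,0,0,0,100],
    [0,0,0,0,0,0,0],
    [0,0,0,0,0,0,0],
    [0,0,0,0,0,0,0],
    [0,0,0,0,0,0,0],
  ],
)

```text
clock: 13.6
eef_pos: [0.6187, -0.2364, 0.1556]
eef_rot: [[0.427, -0.806, 0.41], [-0.904, -0.381, 0.194], [-0.0, -0.454, -0.891]]
ft_force: [0.1, 0.5, 0.8]
opening: 1.001
```

```bash
python3 - <<'E'
from h import *
where(); leaf('side',-.157,.0,'k'); leaf('top',-.157,.0,'k2')
E
```

```text
t 13.6 grip in rest mm [   8.4 -156.9  110.5] rot(tool) deg [  0.2  -0.  179.8] q [ -38.   20.  -12.   45.   24. -151.] f [0.1 0.5 0.8] open 1.001
side 457
 stem xz fit [-0.0382  0.0148] x mean 0.0125 y rng -0.2056 -0.1055 z rng -0.0046 0.1349
  z 0.0 60 y -0.206 -0.106 x 0.018
  z 0.01 83 y -0.203 -0.106 x 0.0159
  z 0.02 18 y -0.189 -0.138 x 0.0093
  z 0.03 28 y -0.189 -0.124 x 0.0089
  z 0.04 30 y -0.186 -0.114 x 0.0071
  z 0.05 30 y -0.19 -0.112 x 0.0067
  z 0.06 31 y -0.187 -0.109 x 0.0081
  z 0.07 34 y -0.189 -0.114 x 0.0074
  z 0.08 32 y -0.193 -0.117 x 0.0069
  z 0.09 34 y -0.164 -0.126 x 0.0081
  z 0.1 19 y -0.161 -0.134 x 0.008
  z 0.11 16 y -0.165 -0.14 x 0.0085
top 332
 stem xz fit [-0.03    0.0158] x mean 0.014 y rng -0.2084 -0.1069 z rng -0.0088 0.1327
  z 0.0 27 y -0.175 -0.108 x 0.0181
  z 0.01 55 y -0.208 -0.107 x 0.02
  z 0.02 25 y -0.176 -0.115 x 0.0184
  z 0.03 33 y -0.166 -0.129 x 0.0102
  z 0.04 24 y -0.168 -0.12 x 0.0113
  z 0.05 19 y -0.168 -0.118 x 0.0109
  z 0.06 19 y -0.164 -0.118 x 0.0117
  z 0.07 26 y -0.167 -0.118 x 0.0104
  z 0.08 29 y -0.162 -0.123 x 0.0093
  z 0.09 33 y -0.159 -0.13 x 0.0088
  z 0.1 13 y -0.159 -0.142 x 0.0104
  z 0.11 5 y -0.155 -0.147 x 0.0113
```

View pics/k.png

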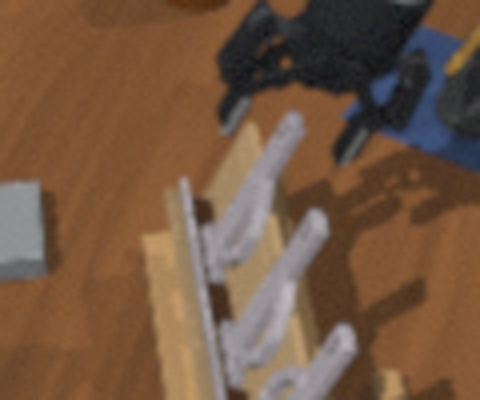

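send_rows(
  targets=[
    [0,0,-0.01,0,0,0,0],
    [0,0,-0.015,0,0,0,0],
    [0,0,-0.02,0,0,0,0],
    [0,0,-0.02,0,0,0,0],
    [0,0,-0.02,0,0,0,0],
    [0,0,-0.015,0,0,0,0],
    [-0.01,0,-0.01,0,0,0,0],
    [-0.02,0,0,0,0,0,0],
    [-0.025,0,0,0,0,0,0],
    [-0.025,0,0,0,0,0,0],
    [-0.025,0,0,0,0,0,0],
    [-0.025,0,0,0,0,0,0],
  ],
)

```text
clock: 15.2
eef_pos: [0.517, -0.1387, 0.2534]
eef_rot: [[0.428, -0.806, 0.41], [-0.904, -0.381, 0.195], [-0.001, -0.453, -0.891]]
ft_force: [0.4, -0.9, 0.7]
opening: 0.997
```

send_rows(
  targets=[
    [-0.025,0,0,0,0,0,0],
    [-0.025,0,0,0,0,0,0],
    [-0.019,0,0,0,0,0,0],
    [-0.01,0,0,0,0,0,0],
    [0,0,0,0,0,0,0],
  ],
)

```text
clock: 15.82
eef_pos: [0.4841, -0.0683, 0.2537]
eef_rot: [[0.428, -0.805, 0.41], [-0.904, -0.382, 0.194], [0.0, -0.454, -0.891]]
ft_force: [0.4, -0.8, -0.5]
opening: 0.996
```

```bash
python3 - <<'E'
from h import *
where(); rows(tgt(.0075,.052,.111,180),9,0)
E
```

```text
t 15.82 grip in rest mm [  7.8  52.4 220.9] rot(tool) deg [  0.2  -0.  179.8] q [ -31.   -6.  -28.   53.   22. -143.] f [ 0.4 -0.8 -0.5] open 0.996
left [-0. -0. -0.]
[[0.0001, 0.0, 0.0122, 0.0, 0.01, 0.03, 0], [0.0001, 0.0, 0.0122, 0.0, 0.01, 0.03, 0], [0.0001, 0.0, 0.0122, 0.0, 0.01, 0.03, 0], [0.0, 0.0001, 0.0122, 0.0, 0.01, 0.03, 0], [0.0, 0.0, 0.0122, 0.0, 0.01, 0.03, 0], [0.0001, 0.0001, 0.0122, 0.0, 0.01, 0.03, 0], [0.0, 0.0, 0.0122, 0.0, 0.01, 0.03, 0], [0.0001, 0.0001, 0.0123, 0.0, 0.01, 0.03, 0], [0.0, 0.0, 0.0122, 0.0, 0.01, 0.03, 0]]
```

send_rows(
  targets=[
    [0,0,0.0125,0,0,0,0],
    [0,0,0.0125,0,0,0,0],
    [0,0,0.0125,0,0,0,0],
    [0,0,0.0125,0,0,0,0],
    [0,0,0.0125,0,0,0,0],
    [0,0,0.0125,0,0,0,0],
    [0,0,0.0125,0,0,0,0],
    [0,0,0.0125,0,0,0,0],
    [0,0,0.01,0,0,0,0],
    [0,0,0,0,0,0,0],
  ],
)

```text
clock: 17.08
eef_pos: [0.5289, -0.0469, 0.1546]
eef_rot: [[0.428, -0.806, 0.409], [-0.904, -0.381, 0.195], [-0.001, -0.453, -0.892]]
ft_force: [-0.8, 1.1, 0.5]
opening: 0.998
```

```bash
python3 - <<'E'
from h import *
where()
im,d,c=grab('side'); b=cv2.resize(im[150:290,250:400],(600,560),interpolation=cv2.INTER_CUBIC); cv2.imwrite('pics/m.png',b[...,::-1])
E
```

```text
t 17.07 grip in rest mm [  7.1  52.7 110. ] rot(tool) deg [ 3.000e-01 -1.000e-01  1.798e+02] q [ -25.    2.  -36.   34.   20. -137.] f [-0.8  1.1  0.5] open 0.998
```

View pics/m.png

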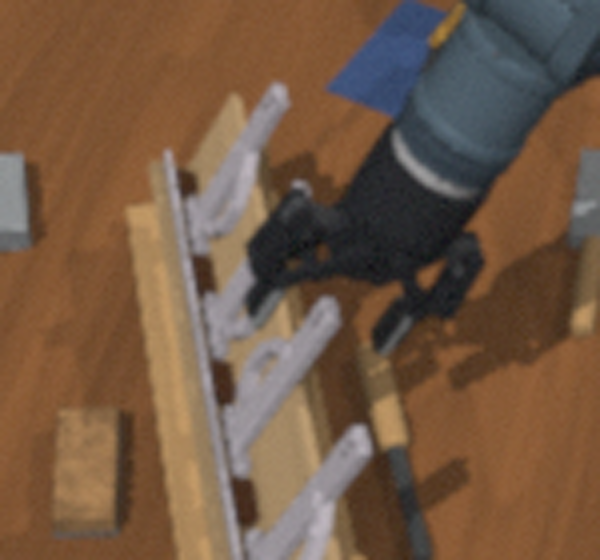

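send_rows(
  targets=[
    [0,-0.0005,0,0,0,0,120],
    [0,0,0,0,0,0,160],
    [0,0,0,0,0,0,200],
    [0,0,0,0,0,0,255],
    [0,0,0,0,0,0,255],
    [0,0,0,0,0,0,255],
    [0,0,0,0,0,0,255],
    [0,0,0,0,0,0,255],
    [0,0,0,0,0,0,255],
  ],
)

```text
clock: 18.25
eef_pos: [0.5297, -0.0474, 0.156]
eef_rot: [[0.427, -0.806, 0.41], [-0.904, -0.381, 0.194], [0.0, -0.454, -0.891]]
ft_force: [-4.0, -2.1, 6.0]
opening: 0.108
```

```bash
python3 - <<'E'
from h import *
where()
E
```

```text
t 18.25 grip in rest mm [  8.2  52.  111. ] rot(tool) deg [ 1.000e-01 -0.000e+00  1.798e+02] q [ -25.    1.  -36.   34.   20. -137.] f [-4.  -2.1  6. ] open 0.108
```

send_rows(
  targets=[
    [0,0,-0.005,0,0,0,255],
    [0,0,-0.01,0,0,0,255],
    [0,0,-0.01,0,0,0,255],
    [0,0,-0.0125,0,0,0,255],
    [0,0,-0.0125,0,0,0,255],
    [0,0,-0.0125,0,0,0,255],
    [0,0,-0.0125,0,0,0,255],
    [0,0,-0.0125,0,0,0,255],
    [0,0,-0.0125,0,0,0,255],
    [0,0,-0.01,0,0,0,255],
    [0,0,0,0,0,0,255],
  ],
)

```text
clock: 19.62
eef_pos: [0.485, -0.0691, 0.2548]
eef_rot: [[0.427, -0.805, 0.411], [-0.904, -0.381, 0.193], [0.001, -0.454, -0.891]]
ft_force: [0.3, 0.6, -1.0]
opening: 0.107
```

```bash
python3 - <<'E'
from h import *
where(); leaf('side',.052,.11,'n'); leaf('top',.052,.11,'n2')
E
```

```text
t 19.62 grip in rest mm [  8.8  51.3 221.6] rot(tool) deg [  0.    0.  179.8] q [ -31.   -6.  -28.   53.   22. -143.] f [ 0.3  0.6 -1. ] open 0.107
side 441
 stem xz fit [0.0182 0.0088] x mean 0.0119 y rng 0.0131 0.0838 z rng 0.1082 0.2448
  z 0.11 24 y 0.029 0.084 x 0.0112
  z 0.12 56 y 0.028 0.083 x 0.0096
  z 0.13 26 y 0.03 0.078 x 0.01
  z 0.14 37 y 0.023 0.067 x 0.0098
  z 0.15 41 y 0.018 0.067 x 0.0098
  z 0.16 37 y 0.017 0.069 x 0.0099
  z 0.17 38 y 0.013 0.068 x 0.0108
  z 0.18 32 y 0.016 0.067 x 0.011
  z 0.19 31 y 0.023 0.07 x 0.0104
  z 0.2 32 y 0.029 0.068 x 0.0112
  z 0.21 24 y 0.043 0.068 x 0.011
  z 0.22 17 y 0.051 0.068 x 0.0102
top 202
 stem xz fit [0.0014 0.0114] x mean 0.0116 y rng 0.0099 0.077 z rng 0.1045 0.2042
  z 0.11 15 y 0.023 0.076 x 0.011
  z 0.12 45 y 0.022 0.076 x 0.0097
  z 0.13 22 y 0.022 0.077 x 0.0114
  z 0.14 25 y 0.021 0.059 x 0.0118
  z 0.15 18 y 0.016 0.058 x 0.0114
  z 0.16 17 y 0.01 0.06 x 0.0127
  z 0.17 11 y 0.011 0.06 x 0.0116
  z 0.18 17 y 0.01 0.059 x 0.011
  z 0.19 9 y 0.017 0.059 x 0.0089
  z 0.2 17 y 0.021 0.06 x 0.0091
```

send_rows(
  targets=[
    [0,0,0,0,0,5,255],
    [0,0,0,0,0,10,255],
    [0,0,0,0,0,10,255],
    [0,0,0,0,0,10,255],
    [0,0,0,0,0,10,255],
    [0,0,0,0,0,10,255],
    [0,0,0,0,0,10,255],
    [0,0,0,0,0,10,255],
    [0,0,0,0,0,10,255],
    [0,0,0,0,0,10,255],
    [0,0,0,0,0,10,255],
    [0,0,0,0,0,10,255],
  ],
)

```text
clock: 21.22
eef_pos: [0.4844, -0.0682, 0.2531]
eef_rot: [[-0.912, -0.042, 0.409], [0.042, 0.98, 0.195], [-0.409, 0.195, -0.892]]
ft_force: [0.6, 0.9, -2.5]
opening: 0.111
```

send_rows(
  targets=[
    [0,0,0,0,0,10,255],
    [0,0,0,0,0,10,255],
    [0,0,0,0,0,10,255],
    [0,0,0,0,0,10,255],
    [0,0,0,0,0,10,255],
    [0,0,0,0,0,10,255],
    [0,0,0,0,0,5,255],
    [0,0,0,0,0,0,255],
    [0,0,0,0,0,0,255],
  ],
)

```text
clock: 22.35
eef_pos: [0.4845, -0.0684, 0.2535]
eef_rot: [[-0.429, 0.805, 0.409], [0.903, 0.382, 0.194], [0.0, 0.453, -0.891]]
ft_force: [-0.2, 0.3, -1.1]
opening: 0.11
```

```bash
python3 - <<'E'
from h import *
where(); leaf('side',.052,.11,'o'); rows(tgt(.0085,.052,.118),9,255)
E
```

```text
t 22.35 grip in rest mm [  8.1  52.1 220.5] rot(tool) deg [ 0.   0.1 -0.2] q [-31.  -6. -28.  53.  22.  37.] f [-0.2  0.3 -1.1] open 0.11
side 454
 stem xz fit [0.     0.0109] x mean 0.0109 y rng 0.0256 0.096 z rng 0.1066 0.2437
  z 0.11 26 y 0.027 0.081 x 0.0101
  z 0.12 56 y 0.026 0.082 x 0.009
  z 0.13 17 y 0.045 0.076 x 0.0109
  z 0.14 38 y 0.045 0.086 x 0.0094
  z 0.15 31 y 0.044 0.094 x 0.0102
  z 0.16 38 y 0.045 0.096 x 0.0094
  z 0.17 42 y 0.045 0.096 x 0.0092
  z 0.18 43 y 0.045 0.095 x 0.0093
  z 0.19 42 y 0.044 0.089 x 0.0095
  z 0.2 44 y 0.045 0.08 x 0.0091
  z 0.21 30 y 0.043 0.072 x 0.0093
  z 0.22 14 y 0.055 0.067 x 0.0114
left [-0.  0.  0.]
[[-0.0, 0.0001, 0.0114, -0.0, -0.01, 0.03, 255], [-0.0, 0.0001, 0.0114, -0.0, -0.01, 0.03, 255], [-0.0, 0.0, 0.0114, -0.0, -0.01, 0.03, 255], [-0.0001, 0.0001, 0.0114, -0.0, -0.01, 0.03, 255], [-0.0, 0.0, 0.0114, -0.0, -0.01, 0.03, 255], [-0.0, 0.0001, 0.0114, -0.0, -0.01, 0.03, 255], [-0.0001, 0.0, 0.0114, -0.0, -0.01, 0.03, 255], [-0.0, 0.0001, 0.0114, -0.0, -0.01, 0.03, 255], [-0.0001, 0.0, 0.0114, -0.0, -0.01, 0.03, 255]]
```

Flipped. Lower to about 5 mm above the ledge, then feel for it.

send_rows(
  targets=[
    [0,0.0005,0.01,0,0,0,255],
    [0,0,0.0125,0,0,0,255],
    [0,0,0.0125,0,0,0,255],
    [0,0,0.0125,0,0,0,255],
    [0,0,0.0125,0,0,0,255],
    [0,0,0.0125,0,0,0,255],
    [0,0,0.0125,0,0,0,255],
    [0,0,0.01,0,0,0,255],
    [0,0,0.005,0,0,0,255],
    [0,0,0.003,0,0,0,255],
    [0,0,0,0,0,0,255],
  ],
)

```text
clock: 23.78
eef_pos: [0.5273, -0.0484, 0.1623]
eef_rot: [[-0.428, 0.806, 0.41], [0.904, 0.381, 0.194], [0.0, 0.454, -0.891]]
ft_force: [0.3, -0.7, -0.7]
opening: 0.108
```

send_rows(
  targets=[
    [0,0,0.002,0,0,0,255],
    [0,0,0.002,0,0,0,255],
    [0,0,0.001,0,0,0,255],
    [0,0,0,0,0,0,255],
  ],
)

```text
clock: 24.28
eef_pos: [0.5293, -0.0474, 0.1577]
eef_rot: [[-0.427, 0.806, 0.41], [0.904, 0.381, 0.194], [0.0, 0.454, -0.891]]
ft_force: [0.2, 0.2, -2.2]
opening: 0.112
```

```bash
python3 - <<'E'
from h import *
where()
E
```

```text
t 24.27 grip in rest mm [  8.7  52.2 112.8] rot(tool) deg [ 0.   0.1 -0.2] q [-25.   1. -36.  35.  20.  43.] f [ 0.2  0.2 -2.2] open 0.112
```

send_rows(
  targets=[
    [0,0,0.001,0,0,0,255],
    [0,0,0,0,0,0,255],
  ],
)

```text
clock: 24.52
eef_pos: [0.5297, -0.0472, 0.1569]
eef_rot: [[-0.427, 0.806, 0.41], [0.904, 0.381, 0.194], [0.0, 0.454, -0.891]]
ft_force: [0.1, 0.1, -1.5]
opening: 0.107
```

send_rows(
  targets=[
    [0,0,0.001,0,0,0,255],
    [0,0,0,0,0,0,255],
  ],
)

```text
clock: 24.78
eef_pos: [0.5302, -0.0471, 0.1564]
eef_rot: [[-0.427, 0.806, 0.41], [0.904, 0.381, 0.194], [-0.0, 0.454, -0.891]]
ft_force: [-3.2, -0.8, 2.6]
opening: 0.108
```

Contact (about 4 N along the slope). Press slightly and release.

send_rows(
  targets=[
    [0,0,0.0005,0,0,0,255],
    [0,0,0,0,0,0,222],
    [0,0,0,0,0,0,215],
    [0,0,0,0,0,0,205],
    [0,0,0,0,0,0,190],
    [0,0,0,0,0,0,160],
    [0,0,0,0,0,0,100],
    [0,0,0,0,0,0,0],
    [0,0,0,0,0,0,0],
    [0,0,0,0,0,0,0],
    [0,0,0,0,0,0,0],
  ],
)

```text
clock: 26.15
eef_pos: [0.5303, -0.0469, 0.1556]
eef_rot: [[-0.427, 0.806, 0.41], [0.904, 0.381, 0.194], [0.0, 0.454, -0.891]]
ft_force: [-0.5, -0.1, -0.2]
opening: 1.003
```

send_rows(
  targets=[
    [0,0,-0.01,0,0,0,0],
    [0,0,-0.015,0,0,0,0],
    [0,0,-0.02,0,0,0,0],
    [0,0,-0.03,0,0,0,0],
    [0,0,-0.03,0,0,0,0],
    [0,0,-0.03,0,0,0,0],
    [0,0,-0.03,0,0,0,0],
    [0,0,-0.03,0,0,0,0],
    [0,0,-0.02,0,0,0,0],
    [0,0,0,0,0,0,0],
  ],
)

```text
clock: 27.4
eef_pos: [0.4426, -0.0895, 0.3493]
eef_rot: [[-0.426, 0.805, 0.413], [0.905, 0.381, 0.192], [-0.003, 0.455, -0.89]]
ft_force: [1.2, -0.4, -0.6]
opening: 0.998
```

```bash
python3 - <<'E'
from h import *
from scipy.optimize import least_squares
where()
out=[]
for n,(x0,x1,y0,y1) in (('side',(250,410,150,370)),('top',(220,440,165,290))):
    old=np.load(n+'0.npz') if False else None
    im,d,c=grab(n); P=cloud(d,c); L=(P-O)@RR
    a=cv2.resize(im[y0:y1,x0:x1],None,fx=(2.5 if n=='side' else 1.8),fy=(2.5 if n=='side' else 1.8),interpolation=cv2.INTER_CUBIC); out.append(a)
    for y in(.1575,.0525,-.0525,-.1575):
        m=(abs(L[...,1]-y)<.03)&(L[...,2]>.106)&(L[...,2]<.165)&(abs(L[...,0]-.01)<.012)
        q=L[m]; A=np.linalg.lstsq(np.c_[q[:,1]-y,q[:,2]-.125,np.ones(len(q))],q[:,0],rcond=None)[0]
        print(n,y,len(q),'face x@125',A[2].round(4),'dx/dz',A[1].round(3),'y mid',((q[:,1].min()+q[:,1].max())/2).round(4),'stem slope dy/dz',np.polyfit(q[:,2],q[:,1],1)[0].round(3),'top',np.percentile(q[:,2],98).round(4))
H=max(o.shape[0] for o in out)
v=np.hstack([cv2.copyMakeBorder(o,0,H-o.shape[0],0,0,cv2.BORDER_CONSTANT) for o in out]); print(v.shape); cv2.imwrite('pics/z.png',v[...,::-1])
E
```

```text
t 27.4 grip in rest mm [  9.7  50.8 327.1] rot(tool) deg [-0.1 -0.1 -0.2] q [-37. -10. -17.  70.  24.  30.] f [ 1.2 -0.4 -0.6] open 0.998
side 0.1575 129 face x@125 0.0101 dx/dz -0.06 y mid 0.1634 stem slope dy/dz -0.063 top 0.15
side 0.0525 114 face x@125 0.0086 dx/dz -0.067 y mid 0.0544 stem slope dy/dz -0.046 top 0.149
side -0.0525 99 face x@125 0.009 dx/dz -0.047 y mid -0.0501 stem slope dy/dz -0.087 top 0.1494
side -0.1575 90 face x@125 0.0093 dx/dz -0.055 y mid -0.152 stem slope dy/dz -0.061 top 0.1506
top 0.1575 76 face x@125 0.0113 dx/dz -0.095 y mid 0.1561 stem slope dy/dz 0.03 top 0.1537
top 0.0525 85 face x@125 0.0102 dx/dz -0.113 y mid 0.0473 stem slope dy/dz -0.029 top 0.1522
top -0.0525 81 face x@125 0.0122 dx/dz -0.106 y mid -0.0553 stem slope dy/dz 0.009 top 0.1529
top -0.1575 85 face x@125 0.0111 dx/dz -0.098 y mid -0.1589 stem slope dy/dz -0.015 top 0.1515
(550, 796, 3)
```

View pics/z.png

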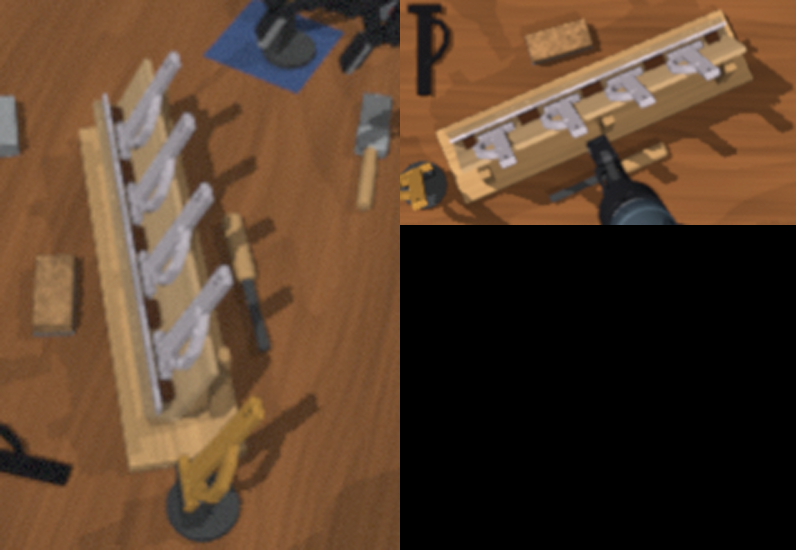

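All four loops are on the pattern's side, and the turned blanks measure the same as the untouched ones. The gripper is clear of everything, so I am handing in.

```bash
python3 -c "
from cell import ctrl; print(ctrl.sign_off())"
```

```text
the job is handed in; nothing more can be done
None
```

I turned over the two mirrored blanks, set both back in their own places and handed the job in at about 27 s of the 67 s allowed.

- **Which blanks:** The pattern at the rack's left end has its loop on the left (+y). The second and fourth blanks from the left did not match. I gripped each by the stem, lifted it along the slope and turned it 180° about the stem. I then lowered it until I felt the ledge (roughly 4 to 10 N) and opened the fingers slowly.
- **Last check:** In both cameras all four loops are on the pattern's side and all four feet are seated behind the lip. Stem tops are at 149–151 mm in the side view. Each stem is within a few mm of its start, and the turned blanks lie at the same face angle as the untouched ones to within about 0.02 rad. The sanding block and file look undisturbed. I did not look again at the hammer or brush, but the arm never went near them.
- **What disagreed:**
    - In the side view the fingertips stood about 20 mm farther back along the fingers than the reported tool pose implied. I gripped about 15 mm lower to allow for it, and both grips held.
    - The two cameras differ by 5–7 mm along the rack and by about 0.05 rad in face angle. Both offsets are the same for all four blanks.
    - The single-camera slope fits are too noisy to confirm the angle limits directly, so I relied on the match with the untouched blanks.

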